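# Set the flip stop and slide the batten home

## Task

Flip the stop with the round knob down across the channel of the wooden stop board, then push the wooden batten along the channel until its end rests against that stop. Leave the other stop, the one with the crossbar, standing up, and leave the batten lying flat in the channel.

Things in the scene. Friction and masses are not known exactly. Their poses are not given: they have to be found in the camera images.
- jig: Fixed plywood stop board, 100 x 500 mm, 12 mm thick. Origin on the table, mid-width of the channel. y axis along the channel (board spans y -200 to +300 mm) towards the batten's starting end, robot's left; x away from the robot. Channel: floor 12 mm above the table, x -26 to +26 mm; rear fence 34 mm, front lip 22 mm above the table. Stop clamps: x 25 to 66 mm, 60 mm high, 40 mm along y.
- batten_mid (a point): Centre of the loose wooden batten, 46 mm wide (x), 200 mm long (y), 34 mm high, 0.1 to 0.2 kg. It lies flat in the channel, long axis along it, top 46 mm above the table. It starts on the board's +y side of both stops and has to be pushed towards the board's -y.
- knob_stop_tip (a point): Centre of the round wooden knob (26 mm across) on the steel arm of the stop to use; moves with the arm, 70 mm from the hinge pin. Pin: parallel to the board's y, at board x = +34 mm, 52 mm above the table. Below the arm a blade, 20 mm wide along y and centred on the knob's y, fills the channel when down; the batten's end meets its face 10 mm from the knob's centre on the board's +y side.
- knob_stop (a joint): Angle of the stop with the knob: 0 = down, arm level across the channel, knob over the front lip; at the start about 2.1 to 2.35 (end of travel), arm up and leaning back away from the robot. It turns freely: beyond about 1.9 it falls back, below that it drops down to 0 by its own weight.
- bar_stop_tip (a point): Centre of the wooden crossbar (12 x 48 x 12 mm, long way along y) on the other stop's arm, otherwise built like the first. It stands up and has to stay up. The two stops may stand in either order along the board, 80 mm or more apart; the batten passes under this one if it is the nearer.
- bar_stop (a joint): Angle of the stop with the crossbar, counted the same way; about 2.1 to 2.35 at the start.
Not all that is in view belongs to the job. There is more than one size of the part that bears batten_mid; the job needs the larger.

How it is judged:
By the outcome, as a careful person would: the job done as asked, in the order asked, and still so for the second after the job is handed in, with the robot touching nothing.
It also fails if it takes over 43 s, if anything falls off the work surface, if the arm or the gripper's body presses on something with over 40 N, if the wrist force passes 120 N, or if a joint passes its speed limit or range.

## Robot

A 6-joint arm with a two-finger parallel gripper is mounted at the origin on a cart in front of the work surface, level with it; the furniture and walls round the work are solid. World frame = base frame: x ahead of the robot, y to its left, z up, the work surface at z = 0. Lengths are in m, angles in degrees, forces in N, time in s.
With the tool pointing down it reaches from about 0.375 to 0.9 m from the base axis. Payload 3.1 kg.
Tool frame: the origin (TCP) lies at the very end of the fingers, on their centre line; the grasp point (between the pads) lies 19 mm behind it; z points along the fingers, y is the line along which they close (so a half turn about z gives the same grasp; the last joint's range is limited). The gripper opens to 87 mm and grips with 3 to 60 N. Pads are 19 mm wide; open, the fingers measure 117 mm over their backs; the gripper's body (75 mm by 190 mm) begins 51 mm behind the grasp point.
Start: joints at [66.721, 30.224, 82.088, -0, 67.689, -10.227], TCP at [0.141, 0.609, 0.223] pointing down, gripper open.
Joint ranges: [-176.69, 176.69], [-43.24, 126.21], [12.49, 139.97], [-82, 262], [0, 151.66], [-163.58, 163.58]. Speed limits (degrees/s): [159.86, 159.86, 180, 180, 180, 180].

## Interface

Orientations are given as a 3x3 rotation matrix whose columns are the frame's x, y, z axes.
In Python, from rig import bot, imaging gives the robot as it stands.
- The arm moves only by the tool drive_tool, never from a script. Its argument "deltas" is text: rows parted by semicolons, each of 5 numbers parted by spaces: the finger opening in mm, from 0 to 87, then the shift along the world's x, y, z in mm, then the turn about the world's z in rad. In form: jaw dx dy dz twist; .... A call has 1 to 12 rows; each row is the pose to reach, as a shift and turn from the pose commanded when the call began; what a row does not reach only later rows make up. A row lasts 1/10 s, in which the tool goes at most 50 mm and 8.59 degrees, less where a joint would pass 70% of its speed; a pose out of reach is approached as far as the arm can. A call with a gripper value outside its range is refused whole. The fingers move at their own pace and stop on an object; the grip force is fixed at half the most. Time passes only in rows, so rows that repeat a pose let the fingers close. It gives the time, the measured TCP pose, the force, the opening and the grip force at its end, in the units of the state.
- bot.read_state(): the state, without advancing time (a new reading comes with each control period).
- imaging.capture(name): name is "scene" or "top"; returns the picture (384x512x3 uint8, red, green, blue); there is no depth.
- imaging.camera_model(name): a dict with "fx", "fy", "cx", "cy" (pixels), "T" (4x4, takes a point from camera to world coordinates). Camera axes: x right, y down, z forward; pixel columns grow to the right and rows downward; lengths in m; the calibration is good to about 2 mm. A picture is of the moment at which its call begins. camera_model takes no time and is no camera call.
- bot.hand_in(): hands the job in; it is judged then, once.
The state is a dict: "time_s": time; "joint_positions": joint angles; "qvel": joint speeds; "tau": joint torques, N m; "position": TCP position; "tcp_rot": TCP orientation; "force": force on the tool from outside, world axes, zero at the start; "moment": the same for the moment, N m; "opening": opening from 0.0 (shut) to 1.0 (fully open); "grasp_force": force on a finger pad.
Only numpy, scipy, OpenCV 4.12 (cv2) and the standard library are available. Lean on these libraries where they do the work, as an engineer would, in place of code of your own. Each camera call takes 0.05 s, during which the arm holds its last target. There are 200 camera calls.

## Working session

There is one attempt and no reset: what is moved stays moved. The work goes in short steps, Python scripts to look and compute and a tool call to move; the robot and the scene stay as the last step left them, time stands still between calls to the robot, and variables do not carry over. Pictures are saved under pics/ and viewed, at most 10 in all, crops included, and the job is handed in when it is done.

Besides the shell and the picture viewer there is one more tool, called after "Call:" as name(argument=value, ...), one argument or row to a line, values as JSON. drive_tool: Moves the arm, as the interface text tells. Its arguments: {"type":"object","properties":{"deltas":{"type":"string"}},"required":["deltas"]}

```bash
mkdir -p pics; python3 - <<'E'
from rig import bot, imaging
import cv2
for n in("scene","top"):
    cv2.imwrite(f"pics/{n}0.png",cv2.resize(imaging.capture(n)[:,:,::-1],(800,600),interpolation=cv2.INTER_CUBIC))
    m=imaging.camera_model(n);print(n,m["fx"],m["fy"],m["cx"],m["cy"],m["T"])
s=bot.read_state();print(s["time_s"],s["position"],s["tcp_rot"],s["force"])
E
```

```text
scene 381.148974514503 381.148974514503 254.22097140763685 191.6569681138143 [[ 0.5914802  -0.6049995   0.53303543  0.05527478]
 [-0.80614158 -0.45759034  0.37516241 -0.23288044]
 [ 0.01693879 -0.65160317 -0.75837088  0.70713021]
 [ 0.          0.          0.          1.        ]]
top 359.55341481271535 359.55341481271535 258.6888363255133 191.2789247628707 [[-0.00949948 -0.98700944  0.16038119  0.36131242]
 [-0.99965544  0.01329848  0.02263062  0.06268705]
 [-0.02446946 -0.16011095 -0.98679569  0.89785905]
 [ 0.          0.          0.          1.        ]]
0.1 [0.14084491 0.60824703 0.22166726] [[-9.74165491e-01  2.25833911e-01 -8.00715567e-04]
 [ 2.25835025e-01  9.74163886e-01 -1.80707077e-03]
 [ 3.71930327e-04 -1.94121560e-03 -9.99998047e-01]] [0.12907143 0.14844773 0.84821641]
```

View pics/scene0.png

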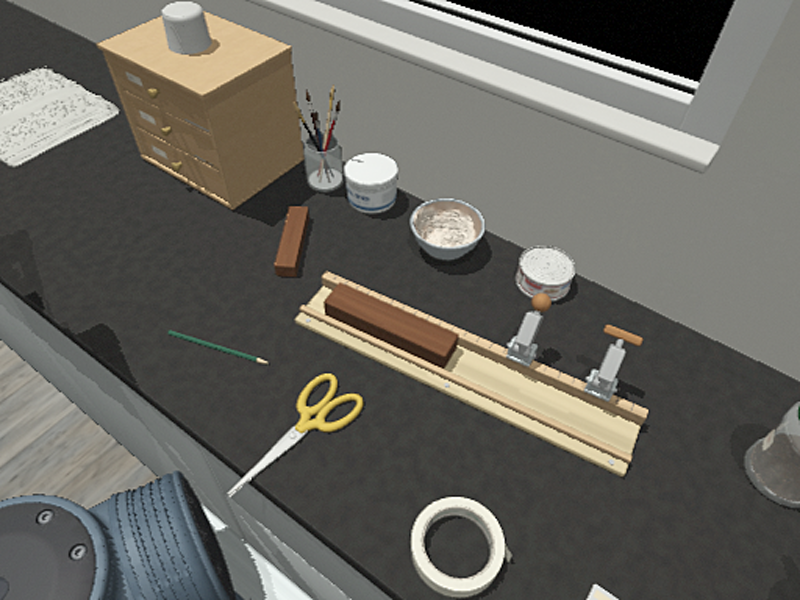

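View pics/top0.png

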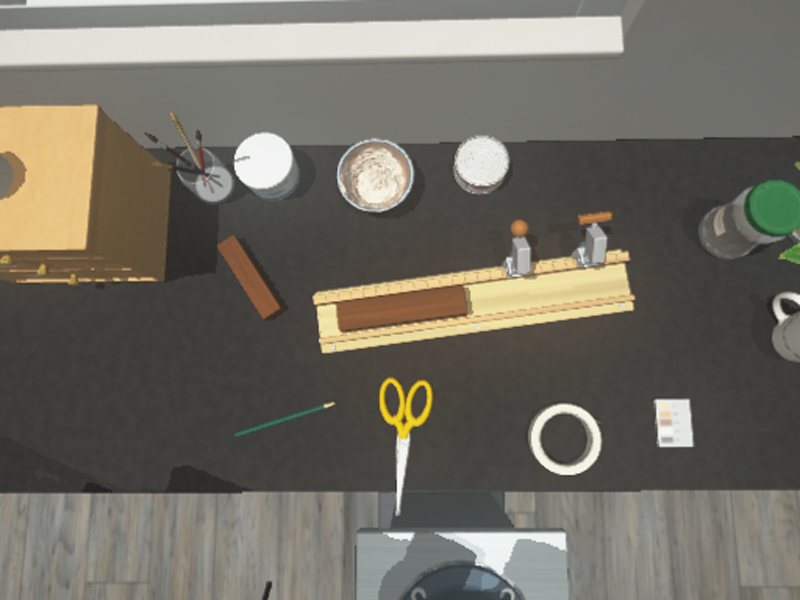

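The top picture shows the large batten in the channel at (402,308). The small one, off the board, is at (250,278). The round knob is at (519,228) and the crossbar at (595,217). In the scene picture the knob is at (541,301), the bar at (623,335), the large batten at (392,322) and the small batten at (292,240). I choose the knob stop, which is the nearer one, and the batten in the channel. Next is one close crop.

```bash
python3 - <<'E'
from rig import imaging
import cv2,numpy as np
t=imaging.capture("top")[125:235,195:415,::-1]; s=imaging.capture("scene")[165:310,185:420,::-1]
a=cv2.resize(t,(660,330),interpolation=cv2.INTER_CUBIC)
cv2.imwrite("pics/top1.png",cv2.resize(t,(800,400),interpolation=cv2.INTER_CUBIC))
cv2.imwrite("pics/scene1.png",cv2.resize(s,(800,494),interpolation=cv2.INTER_CUBIC))
E
```

```text
(no output)
```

View pics/top1.png

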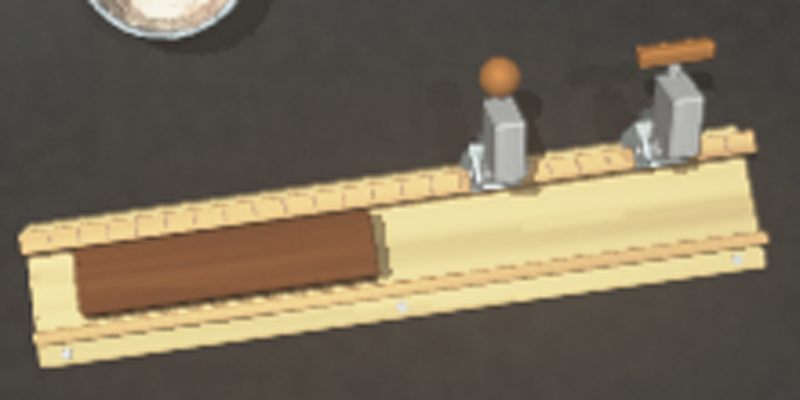

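View pics/scene1.png

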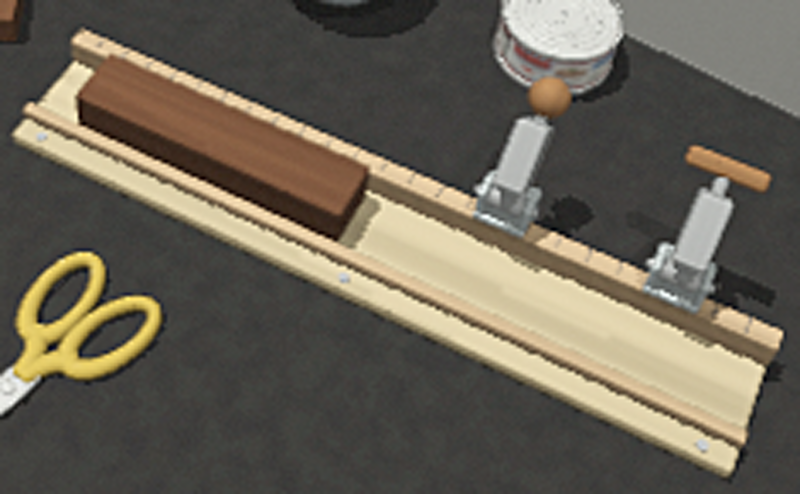

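```bash
cat > h.py <<'E'
import numpy as np
from rig import bot, imaging
def ray(n,u,v):
    m=imaging.camera_model(n);T=np.array(m["T"])
    d=T[:3,:3]@[(u-m["cx"])/m["fx"],(v-m["cy"])/m["fy"],1];return T[:3,3],d/np.linalg.norm(d)
def tri(pt,ps):
    A=np.zeros((3,3));b=np.zeros(3);R=[ray("top",*pt),ray("scene",*ps)]
    for o,d in R: P=np.eye(3)-np.outer(d,d);A+=P;b+=P@o
    x=np.linalg.solve(A,b);return x,max(np.linalg.norm((np.eye(3)-np.outer(d,d))@(x-o)) for o,d in R)
def at(n,p,z): o,d=ray(n,*p);return o+d*(z-o[2])/d[2]
tp=lambda u,v:(195+u/3.636-.5+.14,125+v/3.636-.5+.14)
sp=lambda u,v:(185+u/3.404-.5+.15,165+v/3.404-.5+.15)
E
python3 - <<'E'
from h import *
np.set_printoptions(precision=4,suppress=True)
for k,a,b,z in [("knob",(500,76),(550,97),None),("bar",(676,53),(728,168),None),("bRL",(75,250),(110,56),.046),("bRR",(372,209),(367,172),.046),("bFR",(378,276),(345,212),.046),("bFL",(83,318),(80,92),.046),("jFR",(766,267),(735,465),.012),("jFL",(40,367),(14,138),.012)]:
    print(k,*tri(tp(*a),sp(*b)),*([at("top",tp(*a),z),at("scene",sp(*b),z)] if z else []))
f=at("top",tp(766,267),.012);l=at("top",tp(40,367),.012);y=(l-f);L=np.linalg.norm(y);y/=L;x=np.array([y[1],-y[0],0])
print("len",L,"y",y,"x",x, "yaw",np.degrees(np.arctan2(-y[0],y[1])))
K=tri(tp(500,76),sp(550,97))[0];B=tri(tp(676,53),sp(728,168))[0]
bat=[at("top",tp(*p),.046) for p in[(75,250),(372,209),(378,276),(83,318)]]
c=np.mean(bat,0);print("bat",c)
for n,q in(("K",K),("B",B),("c",c),*zip("abcd",bat)): print(n,(q-f)@x*1e3,(q-f)@y*1e3-200,q[2])
E
```

```text
knob [ 0.5953 -0.0887  0.0994] 0.0008779253183830143
bar [ 0.608  -0.199   0.1009] 0.000971947025349559
bRL [0.4974 0.1873 0.0397] 0.0005740050766314333 [0.496  0.1868 0.046 ] [0.4936 0.1829 0.046 ]
bRR [ 0.5218 -0.0101  0.0382] 0.0007643308664283703 [ 0.5208 -0.01    0.046 ] [ 0.5158 -0.0122  0.046 ]
bFR [ 0.4784 -0.0155  0.0462] 0.003577353965543205 [ 0.4761 -0.0127  0.046 ] [ 0.4811 -0.018   0.046 ]
bFL [0.4526 0.1784 0.049 ] 0.0030925983006920613 [0.4508 0.181  0.046 ] [0.4565 0.178  0.046 ]
jFR [ 0.4844 -0.2792  0.0163] 0.0027766428336329085 [ 0.4835 -0.2782  0.012 ] [ 0.4891 -0.2817  0.012 ]
jFL [0.423  0.2155 0.0016] 0.0014318278153064455 [0.4213 0.2147 0.012 ] [0.4186 0.2079 0.012 ]
len 0.49687747672710364 y [-0.1251  0.9921  0.    ] x [0.9921 0.1251 0.    ] yaw 7.1841804237478275
bat [0.4859 0.0863 0.046 ]
K 134.6519980119997 -25.951889806413618 0.0994414841992197
B 133.43042663564177 -137.01012522926175 0.1009180059852868
c 48.03131053484626 161.3234651539455 0.04600000000000004
a 70.60125346220205 259.7711613464421 0.04600000000000004
b 70.62071006527164 61.44319665009721 0.04600000000000004
c 25.890655451116682 64.31925396646483 0.04600000000000004
d 25.012623160794785 259.7602486527775 0.04600000000000004
```

The crop confirms the choice: the round knob is on the stop nearer the batten, and the large batten is in the channel. The geometry agrees. The knob is 70 mm from the pin at about 2.4 rad, the board is 497 mm long, and the batten is 198 x 45 mm. Board yaw is about 7.2°. I'll go in behind the knob with the fingers closed.

Call:
drive_tool(
  deltas="0 40 -40 0 0.12; 0 70 -80 0 0.24; 0 100 -120 0 0.353; 0 130 -160 0 0.353; 0 160 -200 0 0.353; 0 190 -240 0 0.353; 0 220 -280 0 0.353; 0 250 -320 0 0.353; 0 280 -360 0 0.353; 0 300 -400 0 0.353; 0 300 -400 0 0.353",
)

```text
time_s: 1.3
position: [0.4449, 0.2042, 0.2227]
tcp_rot: [[-0.993, -0.118, 0.003], [-0.118, 0.993, -0.001], [-0.003, -0.002, -1.0]]
force: [0.8, 1.1, 0.6]
opening: 0.082
grasp_force: 0.0
```

Call:
drive_tool(
  deltas="0 30 -40 0 0; 0 60 -80 0 0; 0 90 -120 0 0; 0 120 -160 0 0; 0 150 -200 0 0; 0 175 -240 0 0; 0 199 -270 0 0; 0 199 -295 0 0; 0 199 -296 0 0; 0 199 -296 0 0",
)

```text
time_s: 2.3
position: [0.6395, -0.0864, 0.222]
tcp_rot: [[-0.992, -0.124, -0.001], [-0.124, 0.992, 0.001], [0.001, 0.002, -1.0]]
force: [-0.5, -0.5, -0.4]
opening: 0.004
grasp_force: 0.0
```

Call:
drive_tool(
  deltas="0 0 0 -40 0; 0 0 0 -80 0; 0 0 0 -110 0; 0 0 0 -130 0; 0 0 0 -137 0; 0 0 0 -137 0",
)

```text
time_s: 2.9
position: [0.6392, -0.0853, 0.0848]
tcp_rot: [[-0.992, -0.127, -0.002], [-0.127, 0.992, 0.001], [0.002, 0.001, -1.0]]
force: [-0.4, 0.0, -0.4]
opening: 0.001
grasp_force: 0.0
```

Call:
drive_tool(
  deltas="0 -10 -1 0 0; 0 -18 -2 0 0; 0 -26 -3 0 0; 0 -34 -4 0 0; 0 -42 -5 0 0; 0 -50 -6 0 0; 0 -56 -7 0 0; 0 -62 -8 0 0; 0 -68 -8 0 0; 0 -72 -9 0 0; 0 -72 -9 0 0; 0 -72 -9 0 0",
)

```text
time_s: 4.1
position: [0.5683, -0.0962, 0.0856]
tcp_rot: [[-0.992, -0.125, 0.0], [-0.125, 0.992, -0.0], [-0.0, -0.0, -1.0]]
force: [0.4, 0.2, 0.6]
opening: 0.002
grasp_force: 0.0
```

```bash
python3 - <<'E'
from rig import imaging
import cv2,numpy as np
t=imaging.capture("top")[125:235,195:415,::-1]; s=imaging.capture("scene")[165:310,185:420,::-1]
cv2.imwrite("pics/a2.png",np.vstack([cv2.resize(t,(500,250)),cv2.resize(s,(500,308))]))
E
```

```text
(no output)
```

View pics/a2.png

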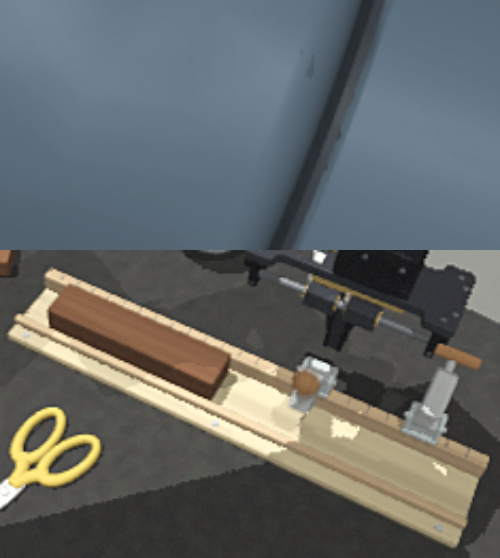

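The stop has been tipped and its knob, at crop pixel (305,382), is in mid-fall. The crossbar still stands. Now I'll raise and go over to the batten's far end.

Call:
drive_tool(
  deltas="0 0 0 30 0; 0 0 0 70 0; 0 0 10 95 0; 0 -15 50 95 0; 0 -25 95 95 0; 0 -35 140 95 0; 0 -45 185 95 0; 0 -55 230 95 0; 0 -70 275 95 0; 0 -90 315 95 0; 0 -103 325 95 0; 0 -103 325 95 0",
)

```text
time_s: 5.4
position: [0.4629, 0.2302, 0.1804]
tcp_rot: [[-0.992, -0.129, -0.002], [-0.129, 0.992, -0.001], [0.002, -0.0, -1.0]]
force: [0.1, 0.1, 0.4]
opening: 0.006
grasp_force: 0.0
```

```bash
python3 - <<'E'
from rig import imaging
import cv2,numpy as np
t=imaging.capture("top")[125:235,195:415,::-1]; s=imaging.capture("scene")[165:310,185:420,::-1]
cv2.imwrite("pics/a3.png",np.vstack([cv2.resize(t,(500,250)),cv2.resize(s,(500,308))]))
E
```

```text
(no output)
```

View pics/a3.png

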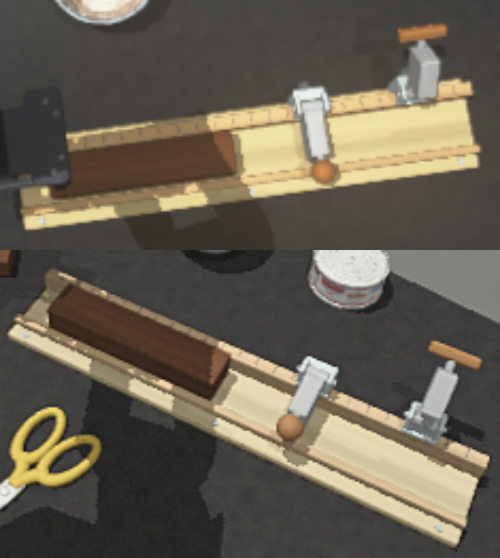

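The stop now lies down with its knob over the lip, at top crop (322,172). The crossbar stands at (422,33). Next is to lower behind the batten and push.

Call:
drive_tool(
  deltas="0 5 0 -40 0; 0 5 0 -80 0; 0 5 0 -120 0; 0 5 0 -140 0; 0 5 0 -150 0; 0 5 0 -154 0; 0 5 0 -154 0",
)

```text
time_s: 6.2
position: [0.4712, 0.2282, 0.0267]
tcp_rot: [[-0.992, -0.124, 0.001], [-0.124, 0.992, 0.0], [-0.001, -0.0, -1.0]]
force: [-0.7, 0.9, 0.0]
opening: 0.001
grasp_force: 0.0
```

Call:
drive_tool(
  deltas="0 1 -10 0 0; 0 2.5 -20 0 0; 0 3 -26 0 0; 0 4 -32 0 0; 0 5 -38 0 0; 0 5.5 -44 0 0; 0 6 -50 0 0; 0 7 -57 0 0; 0 8 -64 0 0; 0 9 -71 0 0; 0 10 -78 0 0; 0 10.5 -84 0 0",
)

```text
time_s: 7.4
position: [0.4807, 0.1442, 0.0265]
tcp_rot: [[-0.992, -0.125, 0.0], [-0.125, 0.992, -0.0], [-0.0, -0.0, -1.0]]
force: [0.7, 0.8, 1.9]
opening: 0.007
grasp_force: 0.6
```

Call:
drive_tool(
  deltas="0 0.5 -4 0 0; 0 1 -7 0 0; 0 1.2 -10 0 0; 0 1.2 -10 0 0",
)

```text
time_s: 7.8
position: [0.4818, 0.1344, 0.0265]
tcp_rot: [[-0.992, -0.125, -0.0], [-0.125, 0.992, -0.0], [0.0, -0.0, -1.0]]
force: [0.7, 0.3, -1.0]
opening: 0.009
grasp_force: 0.0
```

Call:
drive_tool(
  deltas="0 0.2 -2 0 0; 0 0.5 -4 0 0; 0 0.7 -6 0 0; 0 0.7 -6 0 0",
)

```text
time_s: 8.2
position: [0.4825, 0.1286, 0.0265]
tcp_rot: [[-0.992, -0.125, -0.0], [-0.125, 0.992, -0.0], [0.0, -0.0, -1.0]]
force: [-1.1, -0.7, 0.1]
opening: 0.001
grasp_force: 0.0
```

Call:
drive_tool(
  deltas="0 0.1 -1 0 0; 0 0.2 -2 0 0; 0 0.4 -3 0 0; 0 0.5 -4 0 0; 0 0.5 -4 0 0",
)

```text
time_s: 8.7
position: [0.4831, 0.1247, 0.0266]
tcp_rot: [[-0.992, -0.125, 0.0], [-0.125, 0.992, -0.0], [-0.0, -0.0, -1.0]]
force: [-0.4, -0.6, -1.2]
opening: 0.007
grasp_force: 0.0
```

```bash
python3 - <<'E'
from rig import imaging
import cv2,numpy as np
t=imaging.capture("top")[125:235,195:415,::-1]; s=imaging.capture("scene")[165:310,185:420,::-1]
cv2.imwrite("pics/a4.png",np.vstack([cv2.resize(t,(500,250)),cv2.resize(s,(500,308))]))
E
```

```text
(no output)
```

View pics/a4.png

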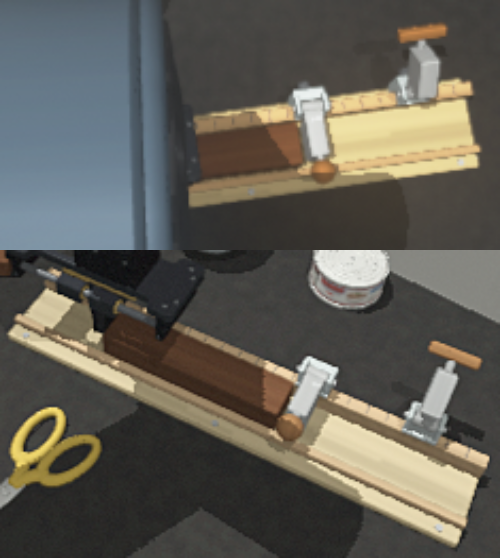

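The batten's end is within a few millimetres of the blade, at top crop (300,145). The contact force should show with small steps.

Call:
drive_tool(
  deltas="0 0.1 -1 0 0; 0 0.2 -2 0 0; 0 0.2 -2 0 0",
)

```text
time_s: 9.1
position: [0.4833, 0.1228, 0.0266]
tcp_rot: [[-0.992, -0.125, 0.0], [-0.125, 0.992, -0.0], [-0.0, -0.0, -1.0]]
force: [-0.2, 0.7, 0.4]
opening: 0.006
grasp_force: 0.2
```

Call:
drive_tool(
  deltas="0 0.1 -1 0 0; 0 0.2 -1.5 0 0; 0 0.2 -1.5 0 0",
)

```text
time_s: 9.4
position: [0.4835, 0.1213, 0.0266]
tcp_rot: [[-0.992, -0.125, 0.0], [-0.125, 0.992, -0.0], [-0.0, -0.0, -1.0]]
force: [-0.8, 1.6, 0.5]
opening: 0.004
grasp_force: 0.3
```

Call:
drive_tool(
  deltas="0 0.1 -1 0 0; 0 0.2 -1.5 0 0; 0 0.2 -1.5 0 0",
)

```text
time_s: 9.7
position: [0.4836, 0.1198, 0.0266]
tcp_rot: [[-0.992, -0.125, 0.0], [-0.125, 0.992, -0.0], [-0.0, -0.0, -1.0]]
force: [-0.6, 1.6, 0.9]
opening: 0.007
grasp_force: 0.3
```

Call:
drive_tool(
  deltas="0 0.1 -1 0 0; 0 0.1 -1 0 0; 0 0.1 -1 0 0",
)

```text
time_s: 10.0
position: [0.4837, 0.1187, 0.0265]
tcp_rot: [[-0.992, -0.125, -0.0], [-0.125, 0.992, -0.0], [0.0, -0.0, -1.0]]
force: [0.2, 0.6, 0.7]
opening: 0.006
grasp_force: 0.2
```

Call:
drive_tool(
  deltas="0 0.1 -1 0 0; 0 0.1 -1 0 0; 0 0.1 -1 0 0",
)

```text
time_s: 10.3
position: [0.4836, 0.1183, 0.0265]
tcp_rot: [[-0.992, -0.125, -0.0], [-0.125, 0.992, 0.001], [0.0, 0.001, -1.0]]
force: [-0.1, 5.1, -0.2]
opening: 0.002
grasp_force: 2.6
```

Call:
drive_tool(
  deltas="0 0.1 -1 0 0; 0 0.1 -1 0 0; 0 0.1 -1 0 0",
)

```text
time_s: 10.6
position: [0.4833, 0.1182, 0.0266]
tcp_rot: [[-0.992, -0.124, -0.001], [-0.124, 0.992, 0.002], [0.001, 0.002, -1.0]]
force: [-0.8, 9.1, 0.9]
opening: 0.004
grasp_force: 4.7
```

Contact: the force rose to 9 N and the motion stopped. Back off along +y, raise and check.

Call:
drive_tool(
  deltas="0 -0.5 5 0 0; 0 -2.5 20 0 0; 0 -4 35 0 0; 0 -4 35 40 0; 0 -4 35 90 0; 0 -4 70 130 0; 0 -4 110 150 0; 0 -4 150 150 0; 0 -4 190 150 0; 0 -4 230 150 0; 0 -4 230 150 0",
)

```text
time_s: 11.7
position: [0.4803, 0.3509, 0.1768]
tcp_rot: [[-0.992, -0.129, 0.003], [-0.129, 0.992, 0.002], [-0.003, 0.001, -1.0]]
force: [-0.3, -0.5, 0.2]
opening: 0.003
grasp_force: 0.0
```

```bash
python3 - <<'E'
from rig import imaging
import cv2,numpy as np
t=imaging.capture("top")[125:235,195:415,::-1]; s=imaging.capture("scene")[165:310,185:420,::-1]
cv2.imwrite("pics/a5.png",np.vstack([cv2.resize(t,(500,250)),cv2.resize(s,(500,308))]))
E
```

```text
(no output)
```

View pics/a5.png

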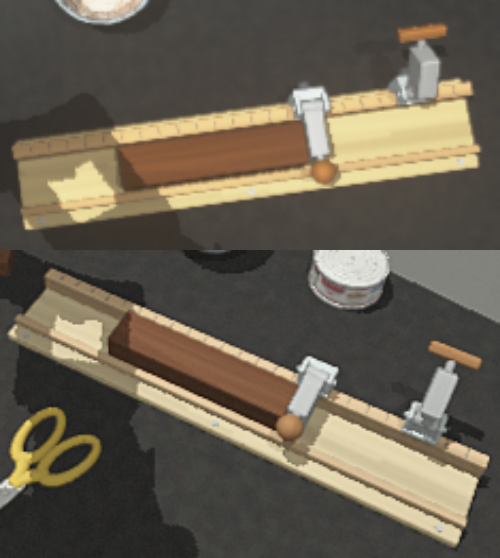

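The batten lies flat against the lowered knob stop, with its end at top crop (306,140). The crossbar stop still stands at (422,33), and the arm is clear.

```bash
python3 -c "
from rig import bot
print(bot.hand_in())"
```

```text
the job is handed in; nothing more can be done
None
```

I handed the job in at about 12 s: the knob stop is down across the channel, the batten lies flat with its end against it (contact felt at 9 N), and the crossbar stop is still standing.

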